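Set the cheese slicer and clamp the block with the ratchet trigger

TASK

Get the cheese slicer ready: first swing the thickness lever upright, to the green mark of its scale, then pump the red ratchet trigger (only the trigger, never the pusher or the cheese) until the blue pad has pressed the cheese up against the steel stop and its spring gives by about 10 mm (pointer in the green), and never by as much as 20 mm, which crushes the cheese. Finish while still holding the trigger squeezed with the fingers so that the cheese stays clamped, leave the lever on its mark, and do not shift the cups, the mustard bottle or the pan.

Things in the scene. Friction and masses are not known exactly. Their poses are not given: they have to be found in the camera images.
- slicer: White cheese slicer on four feet, fixed to the table, 160 x 480 mm in plan; its base top (the bed) is 30 mm above the table. Origin: on the table, under the middle of the bed. Its y axis is the feed direction: trigger end at -y, stop and thickness lever at +y; z up. The upright steel stop plate's face is at slicer y = +130 mm, its top 105 mm above the table; pusher and pad stay under 90 mm.
- thickness (a joint): Angle (rad) of the thickness lever: 0 leaning towards slicer -x, 0.7 exactly upright (green mark), 1.4 leaning towards +x. It stays where it is left (light friction, under 2 N at the ball). It starts at 0.05 to 0.4.
- thickness_tip (a point): Centre of the red ball (26 mm across) at the end of the thickness lever, a 10 mm steel rod 90 mm long from pivot to ball centre. The pivot axis is along slicer y and lies at 0, +195 mm, 52 mm high in slicer axes, so the ball is 142 mm above the table when upright.
- trigger (a joint): Squeeze (m) of the sliding ratchet trigger: 0 released, 0.024 at its stop, growing as it slides to slicer +y, towards the fixed grip. A spring returns it to 0 when let go (3 to 5 N; up to 20 N in all while the pad presses). It feeds the bar mm for mm, after up to 6 mm of play at the start of a stroke while the pawl finds a tooth; let it back fully between strokes.
- trigger_grip (a point): Middle of the upper part of the red upright trigger handle (26 mm wide along slicer x, 12 mm thick along slicer y); released it is at 0, -159, 122 mm in slicer axes, the handle's top 140 mm above the table.
- fixed_grip (a point): Middle of the black upright fixed grip the trigger is squeezed towards, 26 mm wide along slicer x, 14 mm thick along slicer y, top 140 mm above the table; at 0, -110, 122 mm in slicer axes. Trigger and grip measure 62 mm over their outer faces when released, 38 mm at the trigger's stop: fingers can squeeze both from above, or push the trigger alone.
- feed (a joint): Travel (m) of the toothed feed bar with pusher block and pad towards the stop; starts at 0 to 0.03. A full trigger stroke feeds 18 to 24 mm, three to five strokes are usual; a second pawl keeps the bar from going back by more than 6 mm. The pad face, unsprung, is at slicer y = -45 mm + feed.
- spring (a joint): Compression (m) of the pad's spring, 0 free to 0.022 fully pressed in, 0.8 N per mm. A black pointer on the pad shows it on the scale on top of the pusher: white 0-5 mm, green 5-15 mm, red beyond.
- pad_face (a point): Centre of the pad's face that meets the cheese.
- cheese: Yellow block of cheese, 80 x 100 x 56 mm (slicer x, y, z), 0.3 to 0.6 kg, loose on the bed; origin at the centre of its underside. Its far end starts 1 to 15 mm short of the stop.
- cups: Stack of green paper cups with white rims, 87 mm across, 128 mm high, loose; origin at the centre of the underside. Leave alone.
- mustard: Yellow mustard bottle with red cap, 56 mm across, 130 mm high, loose; origin at the centre of the underside. Leave alone.
- pan: Steel pan with lid and handle, 110 x 160 x 73 mm, loose; origin at the centre of the underside. Leave alone.
Mind the look-alikes: they are no part of the job. Leave any pink look-alike of the cheese alone.

How it is judged:
On the way, in this order (a step that is already met when the one before it is completed fails the run):
1. the thickness lever stands upright on the green mark, within 0.1 rad (value of joint thickness between 0.6 and 0.8 rad), for 0.2 s.
2. the trigger is squeezed with the fingers and the pad clamps the cheese against the stop, spring 5 to 15 mm in (all of step 1 and value of joint spring between 0.005 and 0.015 m and contact force between spring and cheese above 3 N and contact force between cheese and slicer_c9 above 2 N and contact force between the fingers and trigger above 1.5 N and value of joint trigger above 0.002 m), for 0.3 s.
At the end, for the whole second after the job is handed in: The lever stays within 0.1 rad of upright; the pad spring is 5 to 15 mm in, pad on cheese over 3 N, cheese on stop over 2 N; the fingers still hold the trigger squeezed (over 1.5 N on it, squeezed in by over 2 mm); cups, bottle and pan are within 30 mm of where they stood (all of step 2 and distance of each of cups, mustard, pan from where it was at the start of the episode below 0.03 m); the arm keeps its last pose, push and grip.
It fails at once if the cheese is crushed (pad presses with over 16 N, spring about 20 mm in) (contact force between spring and cheese above 16 N).
It fails at once if the robot pushes the pusher or pad directly (contact force between the arm and feed above 2 N).
It fails at once if the fingers push the pusher or pad directly (contact force between the fingers and feed above 2 N).
It fails at once if the robot pushes the cheese directly (contact force between any of the fingers, the arm and cheese above 2 N).
It fails at once if cups, bottle or pan are shifted by over 30 mm or knocked over (distance of any of cups, mustard, pan from where it was at the start of the episode above 0.03 m or angle between any of cups, mustard, pan's own z axis and vertical above 0.5 rad).
It also fails if it takes over 72 s, if anything falls off the work surface, if the arm or the gripper's body presses on something with over 40 N, if the wrist force passes 120 N, or if a joint passes its speed limit or range.

ROBOT

A 6-joint arm with a two-finger parallel gripper is mounted at the origin on the work surface. World frame = base frame: x ahead of the robot, y to its left, z up, the work surface at z = 0. Lengths are in m, angles in rad, forces in N, time in s.
With the tool pointing down it reaches from about 0.35 to 0.85 m from the base axis. Payload 8.1 kg.
Tool frame: the origin (TCP) lies between the finger pads; the fingertips stand 11 mm ahead of it and the grasp point (between the pads) lies 8 mm behind it; z points along the fingers, y is the line along which they close (so a half turn about z gives the same grasp; the last joint's range is limited). The gripper opens to 85 mm and grips with 20 to 120 N. Pads are 22 mm wide; open, the fingers measure 114 mm over their backs; the gripper's body (76 mm by 85 mm) begins 54 mm behind the grasp point. The pads swing forward as they close: fully open they stand 13 mm farther back than shut.
Start: joints at [1.121, 0.13, 1.488, -0, 1.523, -0.085], TCP at [0.214, 0.561, 0.242] pointing down, gripper open.
Joint ranges: [-2.96, 2.96], [-0.89, 2.26], [0.02, 2.5], [-1.34, 4.48], [0, 2.73], [-2.66, 2.66]. Speed limits (rad/s): [2.39, 2.39, 2.79, 3.14, 3.14, 3.14].

INTERFACE

Orientations are given as a rotation vector (axis times angle).
In Python, from cell import ctrl gives the robot as it stands.
- The arm moves only by the tool apply_moves, never from a script. Its argument "steps" is a list of rows, each a list of 3 entries, a list of its own where there are three numbers: the shift along the tool's x, y, z in mm, then the turn, a rotation vector about the tool's x, y, z in degrees, then the gripper's target within -1 to 1 (fully open at 1, half-way at 0, shut at -1). In form: [[[tx, ty, tz], [wx, wy, wz], hand], ...]. A call has 1 to 20 rows; each row is the pose to reach, as a shift and turn from the pose commanded when the call began, along the tool's axes at that moment; what a row does not reach only later rows make up. A row lasts 1/10 s, in which the tool goes at most 50 mm and 8.59 degrees, less where a joint would pass 70% of its speed; a pose out of reach is approached as far as the arm can. A call with a gripper value outside its range is refused whole. The fingers move at their own pace and stop on an object; "newtons" is the grip in N (left out, the last holds). Time passes only in rows, so rows that repeat a pose let the fingers close. It gives the time, the measured TCP pose, the force, the opening and the grip force at its end, in the units of the state.
- ctrl.observe(): the state, without advancing time (a new reading comes with each control period).
- ctrl.grab_frame(name): name is "scene" or "top"; returns a dict with "color" (384x512x3 uint8, red, green, blue), "fov_y" (degrees; the focal length in pixels is half the picture's height over the tangent of half this angle, whatever the lens; pixels are square), "cx", "cy" (the principal point, pixels), "eye" and "rotation" of the camera in the world. Camera axes: x right, y down, z forward; pixel columns grow to the right and rows downward; lengths in m; the calibration is good to about 2 mm. A picture is of the moment at which its call begins. There is no depth.
- ctrl.close_job(): hands the job in; it is judged then, once.
The state is a dict: "clock": time; "joints": joint angles; "dq": joint speeds; "effort": joint torques, N m; "ee_pos": TCP position; "tool_rot": TCP orientation; "force": force on the tool from outside, world axes, zero at the start; "ft_torque": the same for the moment, N m; "width": finger opening in m; "finger_force": force on a finger pad.
Only numpy, scipy, OpenCV 4.12 (cv2) and the standard library are available. Lean on these libraries where they do the work, as an engineer would, in place of code of your own. Each camera call takes 0.05 s, during which the arm holds its last target. There are 200 camera calls.

## Working session

There is one attempt and no reset: what is moved stays moved. The work goes in short steps, Python scripts to look and compute and a tool call to move; the robot and the scene stay as the last step left them, time stands still between calls to the robot, and variables do not carry over. Pictures are saved under pics/ and viewed, at most 10 in all, crops included, and the job is handed in when it is done.

Besides the shell and the picture viewer there is one more tool, called after "Call:" as name(argument=value, ...) on one line, values as JSON. apply_moves: Moves the arm, as the interface text tells. Its arguments: {"type":"object","properties":{"steps":{"type":"array"},"newtons":{"type":"number"}},"required":["steps"]}

```bash
mkdir -p pics; ls; cat > h.py <<'E'
import numpy as np,cv2
from cell import ctrl
def grab(n,f):
    d=ctrl.grab_frame(n); cv2.imwrite(f,d["color"][:,:,::-1]); return d
def cam(d):
    f=d["color"].shape[0]/2/np.tan(np.radians(d["fov_y"])/2)
    return f,np.array(d["eye"]),np.array(d["rotation"])
def proj(d,p):
    f,e,R=cam(d); c=(np.atleast_2d(p)-e)@R
    return np.c_[f*c[:,0]/c[:,2]+d["cx"],f*c[:,1]/c[:,2]+d["cy"]]
def ray(d,u,v,z):
    f,e,R=cam(d); r=R@np.array([(u-d["cx"])/f,(v-d["cy"])/f,1]); return e+r*(z-e[2])/r[2]
E
python3 - <<'E'
from h import *
for n in("scene","top"):
    d=grab(n,f"pics/{n}0.png"); print(n,d["fov_y"],d["cx"],d["cy"],d["eye"],np.round(d["rotation"],3).tolist())
s=ctrl.observe();print(s)
E
```

```text
pics
scene 57.00692158285802 258.22690644559196 188.60650862757305 [0.91715651 0.46166068 0.58141096] [-0.903, -2.507, 1.093]
top 54.39030634930835 260.0179975193725 188.2733386355828 [0.38749711 0.08317151 0.93617003] [-2.088, 2.078, -0.257]
{'clock': 0.1, 'joints': array([ 1.12061641e+00,  1.31105038e-01,  1.48918641e+00, -1.13560500e-05,
        1.52302066e+00, -8.54118584e-02]), 'dq': array([-0.00121891, -0.0011306 , -0.00130738,  0.00173633, -0.00204688,
        0.00099769]), 'effort': array([ 9.89041764e-04, -5.70945704e+01, -5.01946092e+01, -2.04461003e-04,
        7.91191414e-03,  4.63158744e-05]), 'ee_pos': array([0.21381452, 0.56008388, 0.24132894]), 'tool_rot': array([-5.69723439e-01, -3.08904888e+00,  2.60899692e-03]), 'force': array([-0.94891173,  0.35663929, -0.84487648]), 'ft_torque': array([-0.02600937,  0.01661291,  0.04590608]), 'finger_force': 0.0, 'width': 0.08570160005846544}
```

View pics/scene0.png

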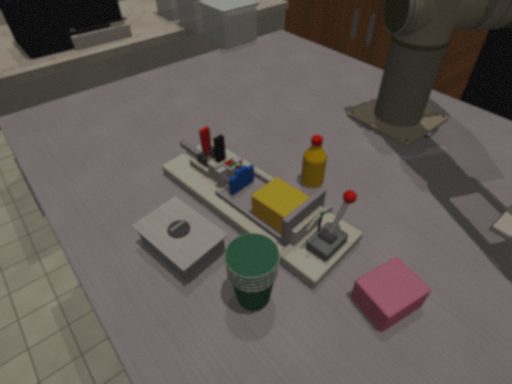

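View pics/top0.png

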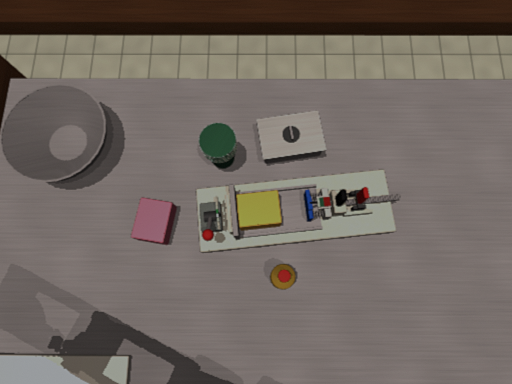

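```bash
cat >> h.py <<'E'
from scipy.spatial.transform import Rotation as Ro
from scipy.optimize import least_squares
def cam(d):
    f=d["color"].shape[0]/2/np.tan(np.radians(d["fov_y"])/2)
    return f,np.array(d["eye"]),Ro.from_rotvec(d["rotation"]).as_matrix()
def W(x,p):
    p=np.atleast_2d(p); c,s=np.cos(x[2]),np.sin(x[2])
    return np.c_[x[0]+c*p[:,0]-s*p[:,1],x[1]+s*p[:,0]+c*p[:,1],p[:,2]]
def ball(th): return np.array([[-.09*np.sin(.7-th),.195,.052+.09*np.cos(.7-th)]])
E
python3 - <<'E'
from h import *
T=ctrl.grab_frame("top");S=ctrl.grab_frame("scene")
for n,d in(("top",T),("scene",S)):
    h=cv2.cvtColor(d["color"],cv2.COLOR_RGB2HSV)
    m=((h[...,0]<6)|(h[...,0]>174))&(h[...,1]>190)&(h[...,2]>90)
    k,_,st,c=cv2.connectedComponentsWithStats(m.astype(np.uint8))
    for i in range(1,k):
        if st[i,4]>8: print(n,st[i].tolist(),c[i].round(1))
C=np.array([[.08,.24,.03],[.08,-.24,.03],[-.08,-.24,.03],[-.08,.24,.03]])
uT=np.array([[197,186],[389,172],[394,236],[201,250]]);uS=np.array([[314,278],[163,168],[359,235]])
CS=C[[0,1,3]]
g=ray(T,295,211,.03);print(g)
def res(x): return np.r_[(proj(T,W(x,C))-uT).ravel(),(proj(S,W(x,CS))-uS).ravel()]
for y0 in np.arange(-3,3,1.):
    r=least_squares(res,[g[0],g[1],y0],loss="soft_l1")
    print(r.x,r.cost)
    if r.cost<200: print(res(r.x).round(1)); b=r.x
for n,p in (("up",ball(.7)),("th.05",ball(.05)),("th.4",ball(.4)),("trig",[[0,-.159,.14]])): print(n,W(b,p).round(3),proj(T,W(b,p)).round(1),proj(S,W(b,p)).round(1))
E
```

```text
top [363, 188, 5, 10, 41] [365.1 192.3]
top [324, 198, 6, 8, 43] [326.5 201.2]
top [203, 230, 10, 10, 81] [207.3 234.3]
top [278, 270, 12, 12, 113] [283.8 275.5]
scene [201, 128, 7, 5, 22] [203.6 130. ]
scene [313, 136, 9, 6, 46] [316.8 138.6]
scene [344, 191, 11, 10, 78] [349.5 195.6]
[0.56441867 0.00444953 0.03      ]
[0.56624835 0.00276913 0.07983715] 19.81684139518902
[ 0.4  0.1 -1.8  0.2  3.7 -0.7 -1.5  0.3 -3.   2.4 -0.2 -7.3  3.3 -3. ]
[0.56624835 0.00276913 0.07983716] 19.816841395188654
[ 0.4  0.1 -1.8  0.2  3.7 -0.7 -1.5  0.3 -3.   2.4 -0.2 -7.3  3.3 -3. ]
[0.56624835 0.00276913 0.07983715] 19.816841395189023
[ 0.4  0.1 -1.8  0.2  3.7 -0.7 -1.5  0.3 -3.   2.4 -0.2 -7.3  3.3 -3. ]
[0.56624835 0.00276913 0.07983716] 19.816841395188604
[ 0.4  0.1 -1.8  0.2  3.7 -0.7 -1.5  0.3 -3.   2.4 -0.2 -7.3  3.3 -3. ]
[0.56624835 0.00276913 0.07983716] 19.816841395188664
[ 0.4  0.1 -1.8  0.2  3.7 -0.7 -1.5  0.3 -3.   2.4 -0.2 -7.3  3.3 -3. ]
[0.56624835 0.00276913 0.07983715] 19.81684139518889
[ 0.4  0.1 -1.8  0.2  3.7 -0.7 -1.5  0.3 -3.   2.4 -0.2 -7.3  3.3 -3. ]
up [[0.551 0.197 0.142]] [[210.5 206.9]] [[326.6 201.1]]
th.05 [[0.496 0.193 0.124]] [[212.7 233.1]] [[343.6 193.5]]
th.4 [[0.524 0.195 0.138]] [[211.3 219.4]] [[335.5 195.3]]
trig [[ 0.579 -0.156  0.14 ]] [[372.4 195.1]] [[203.  123.4]]
```

```bash
python3 - <<'E'
from h import *
T=ctrl.grab_frame("top")["color"];S=ctrl.grab_frame("scene")["color"]
a=cv2.resize(T[160:260,185:405],None,fx=3.6,fy=3.6,interpolation=cv2.INTER_CUBIC)[:300]
a=cv2.resize(T[165:260,190:402],None,fx=3.6,fy=3.6,interpolation=cv2.INTER_CUBIC)
b=cv2.resize(S[115:285,155:365],None,fx=3.5,fy=3.5,interpolation=cv2.INTER_CUBIC)
cv2.imwrite("pics/a.png",a[...,::-1]);cv2.imwrite("pics/b.png",b[...,::-1])
E
```

```text
(no output)
```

View pics/a.png

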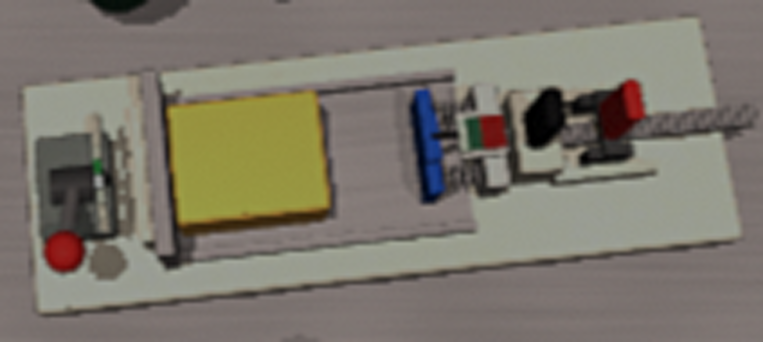

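View pics/b.png

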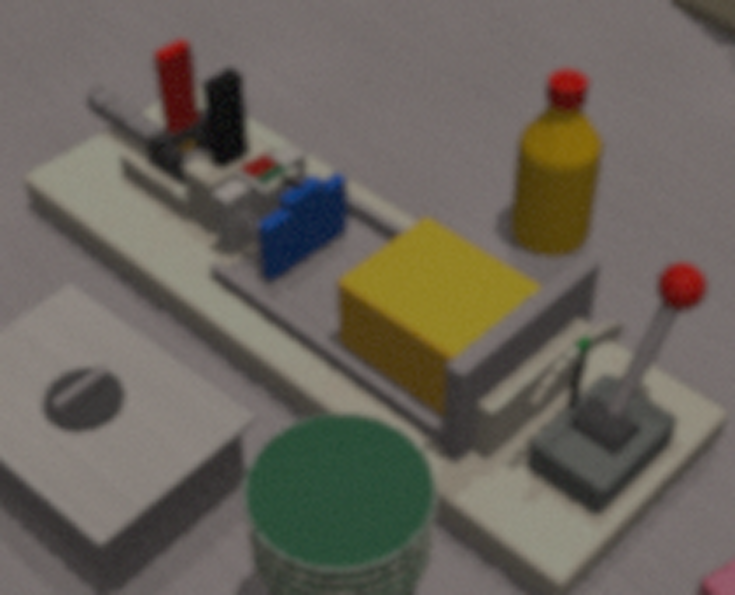

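```bash
cat > fit.py <<'E'
from h import *
T=ctrl.grab_frame("top");S=ctrl.grab_frame("scene")
C=np.array([[.08,.24,.03],[.08,-.24,.03],[-.08,-.24,.03],[-.08,.24,.03]])
tr=np.array([[0,-.159,.14],[0,-.11,.14]])
uT=np.array([[196.1,189.2],[383.6,169.7],[395.8,231.1],[200.6,252.2],[366,190.5],[343.3,192.8],[207.3,234.3]])
uS=np.array([[315.6,282.1],[162.7,166.4],[361.3,232.7],[204.7,128.1],[219.6,136.4],[349.5,195.6]])
def dist(d,p,k):
    f=cam(d)[0];c=np.array([d["cx"],d["cy"]]);q=p-c;r2=(q**2).sum(1,keepdims=True)/f**2
    return c+q*(1+k*r2)
def res(x):
    b=ball(x[3])
    return np.r_[(dist(T,proj(T,W(x,np.r_[C,tr,b])),x[4])-uT).ravel(),(dist(S,proj(S,W(x,np.r_[C[[0,1,3]],tr,b])),x[5])-uS).ravel()]
if __name__=="__main__":
    r=least_squares(res,[.566,.003,.08,.2,0,0],loss="soft_l1")
    print(r.x.round(4),r.cost);print(res(r.x).round(1).reshape(-1,2).tolist())
    print("ball",W(r.x,ball(r.x[3])),"up",W(r.x,ball(.7)),"trig",W(r.x,[0,-.159,.122]),"grip",W(r.x,[0,-.11,.122]))
E
python3 fit.py
```

```text
[ 0.5703  0.015   0.1098  0.032   0.1262 -0.3137] 19.355927229599367
[[-4.6, -1.8], [-1.2, -1.9], [-0.5, 0.2], [-5.5, -0.3], [1.4, 0.7], [1.4, 0.7], [0.6, 0.3], [0.5, -0.5], [1.5, -0.3], [1.8, -0.3], [-1.0, 0.1], [-2.1, -0.1], [-2.7, 0.3]]
ball [[0.49354817 0.20276554 0.12265514]] up [[0.54896067 0.2088734  0.142     ]] trig [[ 0.58774554 -0.14299552  0.122     ]] grip [[ 0.58237702 -0.0942905   0.122     ]]
```

```bash
python3 - <<'E'
from fit import *
def go(name,f,x0):
    r=least_squares(f,x0,loss="soft_l1"); print(name,r.x.round(4),round(r.cost,2)); return r.x
ex=lambda y:np.r_[y,y[4]]
def show(x):
    print(res(x).round(1).reshape(-1,2).tolist()); print("ball",W(x,ball(x[3])).round(4),"trig",W(x,[0,-.159,.122]).round(4))
x=go("shared",lambda y:res(ex(y)),[.57,.01,.1,.1,-.2]); show(ex(x))
x=go("topbed",lambda y:res(np.r_[y[:3],.1,y[3],0])[:8],[.57,.01,.1,-.2]);show(np.r_[x[:3],.1,x[3],x[3]])
x=go("scene",lambda y:res(np.r_[y[:4],0,y[4]])[14:],[.57,.01,.1,.1,-.2]);show(np.r_[x[:4],x[4],x[4]])
E
```

```text
shared [ 0.5689  0.0128  0.1077  0.035  -0.1106] 24.95
[[-3.2, -1.5], [-3.3, -0.7], [-4.0, -0.4], [-3.7, -0.8], [0.4, 1.4], [1.5, 1.4], [2.0, 0.3], [1.2, 0.4], [0.2, -1.5], [3.8, -0.1], [-1.5, -1.3], [-2.4, -1.2], [-2.1, -0.4]]
ball [[0.4927 0.2007 0.1228]] trig [[ 0.586  -0.1453  0.122 ]]
topbed [ 0.5669  0.004   0.1109 -0.1018] 0.26
[[0.2, -0.4], [0.1, -0.3], [-0.2, 0.1], [-0.1, 0.5], [4.5, 2.1], [5.5, 2.1], [5.7, -0.8], [-1.1, -3.6], [-1.0, -3.3], [1.2, -3.3], [-3.0, -3.2], [-4.0, -3.2], [-5.9, -3.7]]
ball [[0.4948 0.1921 0.1263]] trig [[ 0.5845 -0.1541  0.122 ]]
scene [ 0.5701  0.0155  0.1066 -0.1174 -0.3428] 4.48
[[-3.7, -2.0], [-7.3, -0.6], [-9.4, -2.1], [-4.0, -2.2], [-2.8, 1.0], [-0.8, 0.9], [2.1, 4.3], [0.3, -0.5], [2.1, -0.4], [1.6, -0.1], [-0.5, 0.1], [-1.7, -0.1], [-0.7, 1.4]]
ball [[0.4841 0.2024 0.1136]] trig [[ 0.587  -0.1426  0.122 ]]
```

```bash
python3 - <<'E'
from fit import *
print(Ro.from_rotvec(ctrl.observe()["tool_rot"]).as_matrix().round(3).tolist())
for n,d in(("T",T),("S",S)): print(n,cam(d)[2].round(3).tolist())
def tri(a,b,k):
    f=lambda p:np.r_[(dist(T,proj(T,p),k)-a)[0],(dist(S,proj(S,p),k)-b)[0]]
    r=least_squares(f,[.5,.1,.1]);return r.x.round(4),r.fun.round(1)
for k in(0,-.11,-.3):
    for n,a,b in(("ball",[207.3,234.3],[349.5,195.6]),("trig top",[366,190.5],[204.7,128.1]),("grip top",[343.3,192.8],[219.6,136.4]),("corner++",[196.1,189.2],[315.6,282.1]),("corner+-",[383.6,169.7],[162.7,166.4]),("corner-+",[200.6,252.2],[361.3,232.7])): print(k,n,*tri(a,b,k))
E
```

```text
[[-0.934, 0.357, 0.0], [0.357, 0.934, 0.0], [0.0, 0.0, -1.0]]
T [[0.006, -0.968, 0.25], [-1.0, -0.004, 0.008], [-0.007, -0.25, -0.968]]
S [[-0.773, 0.439, -0.459], [0.634, 0.523, -0.569], [-0.009, -0.731, -0.683]]
0 ball [0.4935 0.2043 0.125 ] [ 0. -0.  0.  0.]
0 trig top [ 0.5874 -0.1407  0.1393] [-0.8  0.9 -1.2 -0.4]
0 grip top [ 0.5816 -0.0902  0.1409] [-0.9  1.  -1.2 -0.4]
0 corner++ [0.62   0.2532 0.0236] [-0.3  0.2 -0.3 -0. ]
0 corner+- [ 0.673  -0.2234  0.0208] [-0.5  0.6 -0.7 -0.2]
0 corner-+ [0.464  0.2331 0.0226] [ 0.4 -0.2  0.4  0.1]
-0.11 ball [0.4929 0.205  0.1251] [-0.1  0.1 -0.1 -0. ]
-0.11 trig top [ 0.5872 -0.1426  0.1394] [-0.8  1.  -1.3 -0.4]
-0.11 grip top [ 0.5814 -0.0911  0.1409] [-0.9  1.  -1.3 -0.4]
-0.11 corner++ [0.62   0.2545 0.0221] [-0.5  0.4 -0.5 -0.1]
-0.11 corner+- [ 0.6738 -0.2276  0.0193] [-0.5  0.7 -0.8 -0.3]
-0.11 corner-+ [0.4627 0.2347 0.0217] [ 0.1 -0.1  0.1  0. ]
-0.3 ball [0.4918 0.2063 0.1252] [-0.4  0.3 -0.4 -0.1]
-0.3 trig top [ 0.5869 -0.1462  0.1394] [-1.   1.1 -1.4 -0.5]
-0.3 grip top [ 0.5812 -0.0928  0.141 ] [-1.   1.  -1.3 -0.4]
-0.3 corner++ [0.62   0.257  0.0192] [-0.9  0.6 -0.8 -0.2]
-0.3 corner+- [ 0.6753 -0.2358  0.0165] [-0.7  0.9 -1.1 -0.4]
-0.3 corner-+ [0.4604 0.2377 0.0199] [-0.4  0.2 -0.4 -0.1]
```

Call:
apply_moves(newtons=30, steps=[[[-40,-30,0],[0,0,-3],-1],[[-80,-60,0],[0,0,-7],-1],[[-120,-90,0],[0,0,-11],-1],[[-160,-120,0],[0,0,-15],-1],[[-200,-150,0],[0,0,-19],-1],[[-240,-180,0],[0,0,-23],-1],[[-280,-210,0],[0,0,-27.3],-1],[[-310,-235,0],[0,0,-27.3],-1],[[-330,-250,0],[0,0,-27.3],-1],[[-340,-257,0],[0,0,-27.3],-1],[[-340,-257,0],[0,0,-27.3],-1],[[-340,-257,0],[0,0,-27.3],-1],[[-340,-257,0],[0,0,-27.3],-1]])

```text
clock: 1.9
ee_pos: [0.4394, 0.2003, 0.2423]
tool_rot: [0.178, -3.136, -0.001]
force: [-0.7, -0.5, -0.2]
width: 0.0002
finger_force: 0.0
```

Call:
apply_moves(steps=[[[0,0,30],[0,0,0],-1],[[0,0,60],[0,0,0],-1],[[0,0,90],[0,0,0],-1],[[0,0,110],[0,0,0],-1],[[0,0,120],[0,0,0],-1],[[0,0,120],[0,0,0],-1],[[0,0,120],[0,0,0],-1]])

```text
clock: 2.6
ee_pos: [0.4403, 0.1998, 0.1233]
tool_rot: [-0.177, 3.136, 0.001]
force: [0.5, 0.0, 0.3]
width: -0.0001
finger_force: 0.0
```

```bash
python3 - <<'E'
from h import *
T=ctrl.grab_frame("top")["color"];S=ctrl.grab_frame("scene")["color"]
print(ctrl.observe()["ee_pos"])
a=cv2.resize(T[180:280,160:290],None,fx=3,fy=3,interpolation=cv2.INTER_CUBIC)
b=cv2.resize(S[130:260,290:430],None,fx=2.8,fy=2.31,interpolation=cv2.INTER_CUBIC)[:300]
cv2.imwrite("pics/c.png",np.hstack([a,b])[...,::-1])
E
```

```text
[0.44095048 0.19974294 0.12393817]
```

View pics/c.png

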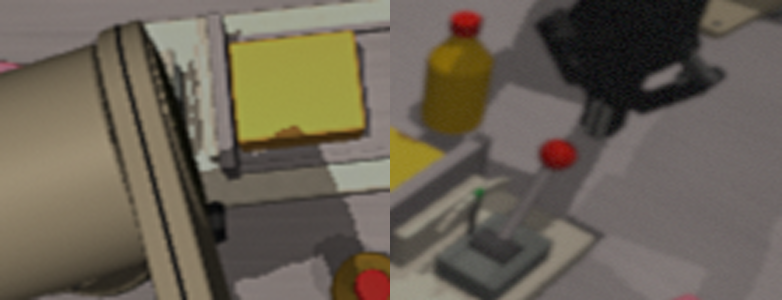

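Call:
apply_moves(steps=[[[-10,0,0],[0,0,0],-1],[[-20,0,0],[0,0,0],-1],[[-28,0,0],[0,0,0],-1],[[-34,0,0],[0,0,0],-1],[[-40,0,0],[0,0,0],-1],[[-46,0,0],[0,0,0],-1],[[-52,0,0],[0,0,0],-1],[[-58,0,0],[0,0,0],-1],[[-63,0,0],[0,0,0],-1],[[-68,0,0],[0,0,0],-1],[[-72,0,0],[0,0,0],-1],[[-75,0,0],[0,0,0],-1],[[-78,0,0],[0,0,0],-1],[[-78,0,0],[0,0,0],-1],[[-78,0,0],[0,0,0],-1]])

```text
clock: 4.2
ee_pos: [0.5175, 0.2078, 0.1222]
tool_rot: [-0.175, 3.137, -0.0]
force: [-0.8, -0.2, 0.7]
width: 0.0004
finger_force: 0.0
```

```bash
cat > lev.py <<'E'
from h import *
S=ctrl.grab_frame("scene");print(ctrl.observe()["ee_pos"])
h=cv2.cvtColor(S["color"],cv2.COLOR_RGB2HSV)
m=((h[...,0]<6)|(h[...,0]>174))&(h[...,1]>190)&(h[...,2]>80)
k,_,st,c=cv2.connectedComponentsWithStats(m.astype(np.uint8))
print([(c[i].round(1).tolist(),st[i].tolist()) for i in range(1,k) if st[i,4]>8])
x=[.5697,.0175,.1107]
for t in(.05,.5,.6,.65,.7,.75,.8): print(t,proj(S,W(x,ball(t))).round(1))
E
python3 lev.py
```

```text
[0.51743711 0.20781869 0.12222724]
[([205.0, 138.6], [201, 128, 9, 24, 140]), ([316.5, 140.0], [313, 136, 8, 10, 56]), ([228.6, 162.1], [227, 161, 4, 3, 9]), ([335.7, 203.2], [330, 198, 12, 12, 100])]
0.05 [[349.6 196.5]]
0.5 [[339.5 200.3]]
0.6 [[336.6 202.4]]
0.65 [[335.2 203.6]]
0.7 [[333.7 204.9]]
0.75 [[332.1 206.3]]
0.8 [[330.5 207.8]]
```

Call:
apply_moves(steps=[[[-3,0,0],[0,0,0],-1],[[-5,0,0],[0,0,0],-1],[[-5,0,0],[0,0,0],-1],[[-5,0,0],[0,0,0],-1]])

```text
clock: 4.65
ee_pos: [0.5226, 0.2084, 0.1223]
tool_rot: [-0.175, 3.137, -0.0]
force: [0.6, 0.7, 0.1]
width: 0.0002
finger_force: 0.0
```

```bash
python3 lev.py
```

```text
[0.52249889 0.20837289 0.12225962]
[([205.0, 138.8], [201, 128, 9, 23, 137]), ([316.7, 140.1], [313, 136, 8, 10, 55]), ([334.2, 204.5], [329, 199, 12, 12, 104])]
0.05 [[349.6 196.5]]
0.5 [[339.5 200.3]]
0.6 [[336.6 202.4]]
0.65 [[335.2 203.6]]
0.7 [[333.7 204.9]]
0.75 [[332.1 206.3]]
0.8 [[330.5 207.8]]
```

Call:
apply_moves(steps=[[[10,0,0],[0,0,0],-1],[[25,0,0],[0,0,0],-1],[[35,0,-20],[0,0,0],-1],[[35,0,-50],[0,0,0],-1],[[35,0,-90],[0,0,0],-1],[[30,-30,-120],[0,0,0],-1],[[20,-70,-120],[0,0,0],-1],[[10,-110,-120],[0,0,0],-1],[[0,-150,-120],[0,0,0],-1],[[-10,-190,-120],[0,0,0],-1],[[-20,-230,-120],[0,0,0],-1],[[-26,-270,-120],[0,0,0],-1],[[-26,-310,-120],[0,0,0],-1],[[-26,-345,-120],[0,0,0],-1],[[-26,-375,-120],[0,0,0],-1],[[-26,-390,-110],[0,0,0],-1],[[-26,-390,-80],[0,0,0],-1],[[-26,-390,-50],[0,0,0],-1],[[-26,-390,-40],[0,0,0],-1],[[-26,-390,-40],[0,0,0],-1]])

```text
clock: 6.7
ee_pos: [0.59, -0.1749, 0.1596]
tool_rot: [0.176, -3.132, -0.004]
force: [0.1, -0.1, 0.3]
width: 0.0002
finger_force: 0.0
```

```bash
cat > pad.py <<'E'
from h import *
X=[.5697,.0175,.1107]
def big(m):
    k,l,st,c=cv2.connectedComponentsWithStats(m.astype(np.uint8)); i=1+np.argmax(st[1:,4]); return st[i].tolist(),c[i].round(1).tolist(),l==i
def meas(save=None):
    S=ctrl.grab_frame("scene");h=cv2.cvtColor(S["color"],cv2.COLOR_RGB2HSV)
    st,c,m=big((h[...,0]>105)&(h[...,0]<130)&(h[...,1]>120))
    # slicer y whose pad-plane centre projects to blob centroid (0, y, ~.06)
    f=lambda y:(proj(S,W(X,[[0,y[0],y[1]]]))-c)[0]
    y=least_squares(f,[0,.06]).x
    ys,cc,_=big((h[...,0]>20)&(h[...,0]<35)&(h[...,1]>150)&(np.arange(512)[None]<312)&(np.arange(384)[:,None]>150)&(np.arange(512)[None]>240))
    r=((h[...,0]<6)|(h[...,0]>174))&(h[...,1]>150)&(h[...,2]>60); r[:, 222:]=0
    print("blue",st,c,"pad y,z mm",(y*1000).round(1),"cheese",ys,cc,"trig",big(r)[:2])
    if save:
        a=cv2.resize(S["color"][110:250,150:320],None,fx=4,fy=4,interpolation=cv2.INTER_CUBIC); cv2.imwrite(save,a[...,::-1])
    return S
E
python3 - <<'E'
from pad import *
meas("pics/d.png"); print(ctrl.observe()["force"])
E
python3 lev.py
```

```text
blue [230, 165, 24, 29, 433] [240.8, 178.2] pad y,z mm [-42.8  58.8] cheese [253, 178, 55, 51, 1294] [278.2, 198.6] trig ([201, 127, 10, 26, 182], [205.2, 139.7])
[0.72486904 0.52963202 0.73653051]
[ 0.59217679 -0.17584166  0.1633412 ]
[([203.9, 129.5], [201, 128, 7, 4, 11]), ([316.8, 139.5], [312, 136, 10, 9, 63]), ([205.8, 147.6], [204, 146, 6, 5, 19]), ([333.6, 204.4], [328, 199, 12, 12, 111])]
0.05 [[349.6 196.5]]
0.5 [[339.5 200.3]]
0.6 [[336.6 202.4]]
0.65 [[335.2 203.6]]
0.7 [[333.7 204.9]]
0.75 [[332.1 206.3]]
0.8 [[330.5 207.8]]
```

View pics/d.png

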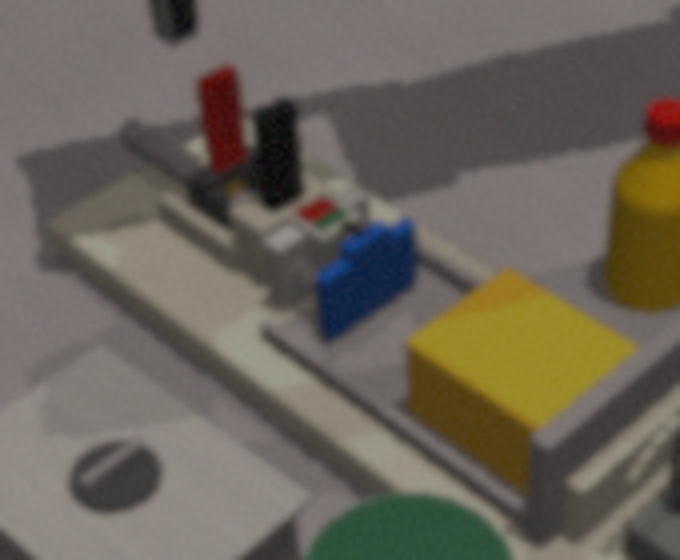

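Call:
apply_moves(steps=[[[0,0,15],[0,0,0],-1],[[0,0,30],[0,0,0],-1],[[0,0,37],[0,0,0],-1],[[0,0,37],[0,0,0],-1],[[0,4,37],[0,0,0],-1],[[0,8,37],[0,0,0],-1],[[0,10,37],[0,0,0],-1],[[0,12,37],[0,0,0],-1],[[0,12,37],[0,0,0],-1]])

```text
clock: 7.7
ee_pos: [0.5906, -0.164, 0.1256]
tool_rot: [-0.176, 3.136, -0.0]
force: [0.8, -0.2, -0.2]
width: -0.0001
finger_force: 0.0
```

```bash
python3 -c "
from pad import *
meas();s=ctrl.observe();print(s['ee_pos'],s['force'])"
```

```text
blue [229, 165, 24, 29, 431] [240.7, 178.2] pad y,z mm [-43.1  58.6] cheese [253, 178, 55, 43, 1225] [278.8, 197.6] trig ([199, 128, 12, 25, 192], [204.8, 139.2])
[ 0.59056749 -0.16422045  0.12558825] [-0.14073153 -0.62561538  0.1692117 ]
```

Call:
apply_moves(steps=[[[0,2,0],[0,0,0],-1],[[0,4,0],[0,0,0],-1],[[0,6,0],[0,0,0],-1],[[0,8,0],[0,0,0],-1],[[0,8,0],[0,0,0],-1]])

```text
clock: 8.25
ee_pos: [0.5895, -0.1564, 0.1254]
tool_rot: [-0.175, 3.137, -0.0]
force: [-0.0, -3.2, -0.9]
width: 0.0001
finger_force: 1.0
```

```bash
python3 -c "
from pad import *
meas();s=ctrl.observe();print(s['ee_pos'],s['force'])"
```

```text
blue [230, 165, 24, 29, 434] [240.8, 178.3] pad y,z mm [-42.8  58.5] cheese [253, 178, 55, 47, 1262] [278.3, 198.2] trig ([201, 128, 12, 26, 198], [206.2, 140.1])
[ 0.5895361  -0.15637733  0.12533465] [-0.12348678 -1.97556367  0.1357478 ]
```

Call:
apply_moves(steps=[[[0,2,0],[0,0,0],-1],[[0,4,0],[0,0,0],-1],[[0,6,0],[0,0,0],-1],[[0,8,0],[0,0,0],-1],[[0,10,0],[0,0,0],-1],[[0,12,0],[0,0,0],-1],[[0,12,0],[0,0,0],-1]])

```text
clock: 9.0
ee_pos: [0.5883, -0.1455, 0.1254]
tool_rot: [-0.175, 3.136, -0.003]
force: [1.1, -6.7, -1.5]
width: -0.0001
finger_force: 3.6
```

```bash
python3 -c "
from pad import *
meas();s=ctrl.observe();print(s['ee_pos'],s['force'])"
```

```text
blue [233, 167, 24, 29, 435] [243.8, 180.2] pad y,z mm [-33.1  58.8] cheese [253, 178, 55, 49, 1245] [278.6, 198.2] trig ([203, 130, 10, 26, 178], [208.6, 141.3])
[ 0.5882843  -0.14549722  0.12540641] [ 1.35797884 -6.43489658 -0.26214125]
```

Call:
apply_moves(steps=[[[0,1.5,0],[0,0,0],-1],[[0,3,0],[0,0,0],-1],[[0,4.5,0],[0,0,0],-1],[[0,6,0],[0,0,0],-1],[[0,6,0],[0,0,0],-1]])

```text
clock: 9.55
ee_pos: [0.5876, -0.1397, 0.1254]
tool_rot: [-0.175, 3.136, -0.003]
force: [1.3, -7.4, -1.6]
width: 0.0001
finger_force: 3.9
```

```bash
python3 -c "
from pad import *
meas();s=ctrl.observe();print(s['ee_pos'],s['force'])"
```

```text
blue [234, 168, 24, 29, 437] [245.6, 181.4] pad y,z mm [-27.4  58.7] cheese [254, 178, 54, 40, 1229] [278.6, 197.8] trig ([205, 131, 10, 26, 154], [209.7, 141.9])
[ 0.58764697 -0.13974825  0.12542681] [ 1.16710252 -8.02215675 -0.67834764]
```

Call:
apply_moves(steps=[[[0,1,0],[0,0,0],-1],[[0,2,0],[0,0,0],-1],[[0,3,0],[0,0,0],-1],[[0,4,0],[0,0,0],-1],[[0,4,0],[0,0,0],-1]])

```text
clock: 10.1
ee_pos: [0.5873, -0.1367, 0.1254]
tool_rot: [-0.174, 3.136, -0.005]
force: [2.3, -11.1, -2.7]
width: 0.0003
finger_force: 6.0
```

```bash
python3 -c "
from pad import *
meas();s=ctrl.observe();print(s['ee_pos'],s['force'])"
```

```text
blue [235, 169, 24, 29, 440] [246.5, 182.1] pad y,z mm [-24.6  58.4] cheese [253, 178, 55, 40, 1208] [278.7, 197.5] trig ([206, 132, 9, 25, 139], [210.2, 142.2])
[ 0.5873071  -0.13666028  0.12544424] [  1.99021863 -11.95890608  -3.00305499]
```

Call:
apply_moves(steps=[[[0,-6,0],[0,0,0],-1],[[0,-14,0],[0,0,0],-1],[[0,-22,0],[0,0,0],-1],[[0,-28,0],[0,0,0],-1],[[0,-28,0],[0,0,0],-1],[[0,-28,0],[0,0,0],-1],[[0,-25,0],[0,0,0],-1],[[0,-21,0],[0,0,0],-1],[[0,-17,0],[0,0,0],-1],[[0,-14,0],[0,0,0],-1],[[0,-11,0],[0,0,0],-1],[[0,-8,0],[0,0,0],-1],[[0,-5,0],[0,0,0],-1],[[0,-3,0],[0,0,0],-1],[[0,-2,0],[0,0,0],-1],[[0,-1,0],[0,0,0],-1],[[0,-1,0],[0,0,0],-1]])

```text
clock: 11.85
ee_pos: [0.5872, -0.1368, 0.1252]
tool_rot: [-0.175, 3.136, -0.004]
force: [1.6, -9.8, -4.3]
width: 0.0001
finger_force: 4.9
```

```bash
python3 -c "
from pad import *
meas();s=ctrl.observe();print(s['ee_pos'],s['force'])"
```

```text
blue [241, 173, 24, 29, 375] [251.5, 185.1] pad y,z mm [-8.9 59.3] cheese [253, 178, 55, 48, 1241] [278.7, 198.1] trig ([206, 132, 10, 25, 141], [210.4, 142.4])
[ 0.58724585 -0.13675196  0.12524863] [  1.7215957  -10.04888622  -3.80542607]
```

Call:
apply_moves(steps=[[[0,-6,0],[0,0,0],-1],[[0,-14,0],[0,0,0],-1],[[0,-22,0],[0,0,0],-1],[[0,-27,0],[0,0,0],-1],[[0,-27,0],[0,0,0],-1],[[0,-27,0],[0,0,0],-1],[[0,-24,0],[0,0,0],-1],[[0,-20,0],[0,0,0],-1],[[0,-16,0],[0,0,0],-1],[[0,-13,0],[0,0,0],-1],[[0,-10,0],[0,0,0],-1],[[0,-7,0],[0,0,0],-1],[[0,-4,0],[0,0,0],-1],[[0,-2,0],[0,0,0],-1],[[0,-1,0],[0,0,0],-1],[[0,0,0],[0,0,0],-1],[[0,0,0],[0,0,0],-1]])

```text
clock: 13.6
ee_pos: [0.5873, -0.1367, 0.1254]
tool_rot: [-0.175, 3.136, -0.004]
force: [1.9, -9.5, -3.3]
width: -0.0002
finger_force: 5.0
```

```bash
python3 -c "
from pad import *
meas('pics/e.png');s=ctrl.observe();print(s['ee_pos'],s['force'])"
```

```text
blue [245, 175, 23, 30, 253] [254.5, 186.2] pad y,z mm [ 0.4 62. ] cheese [253, 178, 55, 43, 1219] [278.7, 197.7] trig ([206, 131, 9, 26, 140], [210.2, 142.1])
[ 0.58732296 -0.13675187  0.12535779] [  0.95056561 -10.09666123  -3.25247517]
```

View pics/e.png

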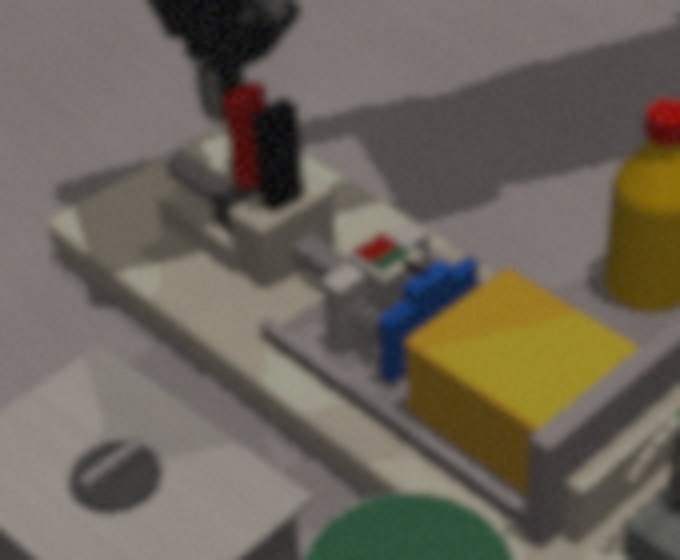

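Call:
apply_moves(steps=[[[0,-6,0],[0,0,0],-1],[[0,-14,0],[0,0,0],-1],[[0,-22,0],[0,0,0],-1],[[0,-27,0],[0,0,0],-1],[[0,-27,0],[0,0,0],-1],[[0,-27,0],[0,0,0],-1],[[0,-24,0],[0,0,0],-1],[[0,-20,0],[0,0,0],-1],[[0,-16,0],[0,0,0],-1],[[0,-13,0],[0,0,0],-1],[[0,-11,0],[0,0,0],-1],[[0,-9,0],[0,0,0],-1],[[0,-7,0],[0,0,0],-1],[[0,-5,0],[0,0,0],-1],[[0,-5,0],[0,0,0],-1]])

```text
clock: 15.15
ee_pos: [0.5878, -0.1411, 0.1254]
tool_rot: [-0.175, 3.136, -0.003]
force: [1.0, -6.1, -0.6]
width: 0.0003
finger_force: 3.3
```

```bash
python3 -c "
from pad import *
meas();s=ctrl.observe();print(s['ee_pos'],s['force'])"
```

```text
blue [250, 178, 22, 16, 82] [259.6, 184.2] pad y,z mm [16.  77.6] cheese [253, 178, 55, 48, 1240] [278.8, 198.3] trig ([205, 131, 10, 25, 163], [209.6, 141.9])
[ 0.58776829 -0.14112959  0.12545331] [ 0.16936876 -6.59424222 -2.40044064]
```

Call:
apply_moves(steps=[[[0,1,0],[0,0,0],-1],[[0,2,0],[0,0,0],-1],[[0,3,0],[0,0,0],-1],[[0,4,0],[0,0,0],-1],[[0,4,0],[0,0,0],-1]])

```text
clock: 15.7
ee_pos: [0.5874, -0.1377, 0.1255]
tool_rot: [-0.175, 3.136, -0.004]
force: [0.1, -9.4, -2.4]
width: 0.0001
finger_force: 4.4
```

```bash
python3 -c "
from pad import *
meas('pics/f.png');s=ctrl.observe();print(s['ee_pos'],s['force'])"
```

```text
blue [251, 179, 18, 14, 59] [260.2, 184.1] pad y,z mm [17.7 79. ] cheese [253, 178, 55, 40, 1217] [278.6, 197.7] trig ([206, 131, 9, 26, 144], [210.1, 142.2])
[ 0.58736725 -0.13766653  0.12542212] [ 0.87138773 -8.95102488 -2.65581257]
```

View pics/f.png

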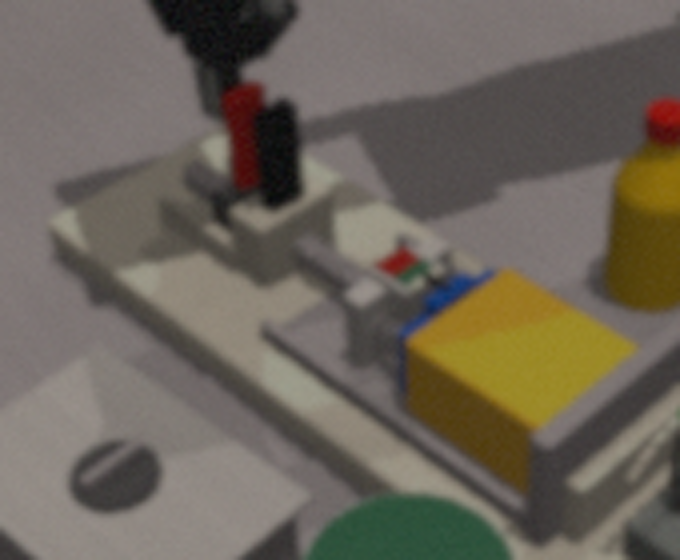

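Call:
apply_moves(steps=[[[0,-6,0],[0,0,0],-1],[[0,-14,0],[0,0,0],-1],[[0,-22,0],[0,0,0],-1],[[0,-26,0],[0,0,0],-1],[[0,-26,0],[0,0,0],-1],[[0,-26,0],[0,0,0],-1],[[0,-23,0],[0,0,0],-1],[[0,-20,0],[0,0,0],-1],[[0,-17,0],[0,0,0],-1],[[0,-14,0],[0,0,0],-1],[[0,-12,0],[0,0,0],-1],[[0,-12,0],[0,0,0],-1]])

```text
clock: 16.95
ee_pos: [0.5887, -0.1501, 0.1253]
tool_rot: [-0.175, 3.136, -0.005]
force: [1.7, -10.4, -4.6]
width: -0.0
finger_force: 5.1
```

```bash
cat > sp.py <<'E'
from pad import *
def patch(S):
    h=cv2.cvtColor(S["color"],cv2.COLOR_RGB2HSV)
    r=((h[...,0]<8)|(h[...,0]>172))&(h[...,1]>110)&(h[...,2]>50); r[:158]=0; r[200:]=0; r[:,:218]=0; r[:,275:]=0
    st,c,_=big(r); p=least_squares(lambda q:(proj(S,W(X,[[q[0],q[1],.085]]))-c)[0],[0,0]).x
    return st,c,(p*1000).round(1)
def cheese(S):
    # far/near tips of cheese silhouette
    h=cv2.cvtColor(S["color"],cv2.COLOR_RGB2HSV)
    y=((h[...,0]>18)&(h[...,0]<35)&(h[...,1]>150)); y[:172]=0;y[:,:240]=0;y[:,312:]=0
    q=np.argwhere(big(y)[2]); l=q[q[:,1]<=q[:,1].min()+1].mean(0); t=q[q[:,0]==q[:,0].min()].mean(0); return l[::-1],t[::-1],len(q)
if __name__=="__main__":
    S=meas();s=ctrl.observe();print(s['ee_pos'],s['force'].round(1))
    print(patch(S),cheese(S))
    Z=dict(S);Z["color"]=cv2.imread("pics/scene0.png")[...,::-1].copy();print("start",patch(Z),cheese(Z))
E
python3 sp.py
```

```text
blue [252, 180, 17, 13, 56] [260.7, 184.5] pad y,z mm [19.2 78.8] cheese [253, 179, 55, 44, 1247] [278.3, 198.4] trig ([202, 129, 11, 26, 190], [207.8, 140.7])
[ 0.58871122 -0.15005077  0.12529023] [  1.6 -10.1  -4.2]
([247, 173, 9, 7, 36], [250.9, 176.1], array([ 0.2, -9.7])) (array([253.52777778, 203.52777778]), array([277., 178.]), 1587)
start ([225, 160, 8, 5, 27], [228.4, 162.0], array([  1.1, -80.3])) (array([253.51351351, 202.97297297]), array([276.5, 178. ]), 1592)
```

Call:
apply_moves(steps=[[[0,1,0],[0,0,0],-1],[[0,2,0],[0,0,0],-1],[[0,3,0],[0,0,0],-1],[[0,3,0],[0,0,0],-1]])

```text
clock: 17.4
ee_pos: [0.5884, -0.1476, 0.1253]
tool_rot: [-0.174, 3.136, -0.006]
force: [2.5, -11.3, -3.8]
width: 0.0001
finger_force: 6.1
```

```bash
python3 sp.py
```

```text
blue [252, 180, 17, 13, 57] [260.8, 184.5] pad y,z mm [19.5 79. ] cheese [253, 179, 55, 48, 1208] [279.0, 198.1] trig ([203, 130, 11, 25, 186], [208.3, 141.1])
[ 0.58844352 -0.14756917  0.12529451] [  1.8 -11.9  -3.8]
([247, 174, 10, 6, 36], [251.5, 176.6], array([ 0.4, -7.6])) (array([253.58064516, 203.12903226]), array([277., 178.]), 1581)
start ([225, 160, 8, 5, 27], [228.4, 162.0], array([  1.1, -80.3])) (array([253.51351351, 202.97297297]), array([276.5, 178. ]), 1592)
```

```bash
python3 - <<'E'
from sp import *
S=ctrl.grab_frame("scene");T=ctrl.grab_frame("top")
a=cv2.resize(S["color"][160:215,235:290],(550,550),interpolation=cv2.INTER_CUBIC)
b=cv2.resize(T["color"][185:235,230:255],(250,500),interpolation=cv2.INTER_CUBIC)
b=cv2.copyMakeBorder(b,0,50,0,0,cv2.BORDER_CONSTANT)
cv2.imwrite("pics/g.png",np.clip(np.hstack([a,b])*1.3,0,255).astype(np.uint8)[...,::-1])
for y in(15,20,25,29,30): print(y,proj(S,W(X,[[.04,y/1e3,.086],[-.04,y/1e3,.086],[.04,y/1e3,.03]])).round(1).tolist())
E
```

```text
15 [[245.6, 190.5], [272.2, 172.1], [246.5, 209.4]]
20 [[247.3, 191.7], [273.9, 173.1], [248.1, 210.6]]
25 [[249.0, 192.8], [275.6, 174.2], [249.7, 211.8]]
29 [[250.4, 193.8], [277.0, 175.0], [251.1, 212.7]]
30 [[250.8, 194.0], [277.3, 175.2], [251.4, 213.0]]
```

View pics/g.png

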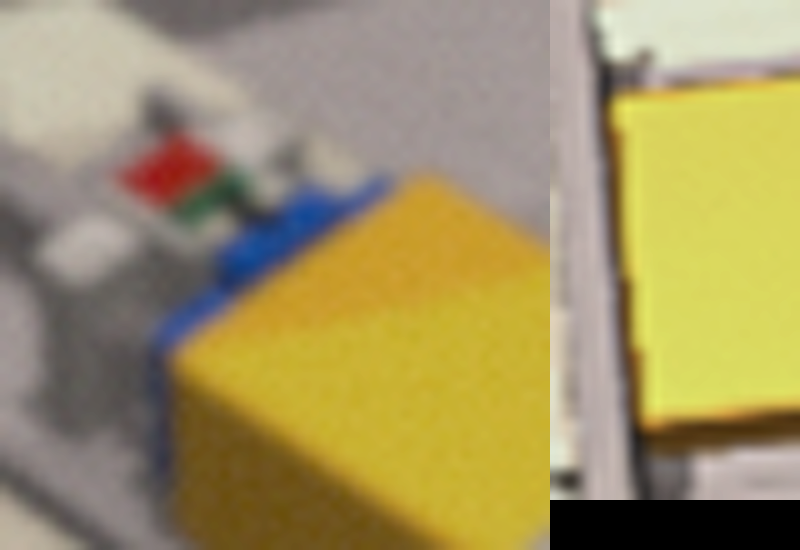

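Call:
apply_moves(steps=[[[0,1,0],[0,0,0],-1],[[0,2,0],[0,0,0],-1],[[0,3,0],[0,0,0],-1],[[0,4,0],[0,0,0],-1],[[0,4,0],[0,0,0],-1],[[0,4,0],[0,0,0],-1]])

```text
clock: 18.15
ee_pos: [0.5881, -0.1444, 0.1253]
tool_rot: [-0.174, 3.136, -0.008]
force: [3.6, -16.3, -5.9]
width: 0.0001
finger_force: 7.8
```

```bash
python3 sp.py; python3 - <<'E'
from sp import *
S=ctrl.grab_frame("scene")
a=cv2.resize(S["color"][160:215,235:290],(550,550),interpolation=cv2.INTER_CUBIC)
cv2.imwrite("pics/i.png",np.clip(a*1.3,0,255).astype(np.uint8)[...,::-1])
E
python3 lev.py | head -2
```

```text
blue [251, 179, 18, 15, 54] [260.8, 184.8] pad y,z mm [19.5 78.1] cheese [253, 179, 55, 38, 1185] [279.1, 197.6] trig ([204, 130, 10, 26, 173], [208.8, 141.2])
[ 0.58809267 -0.14435989  0.12532747] [  3.  -15.1  -5.5]
([248, 174, 10, 7, 38], [252.6, 177.2], array([ 0.2, -4.6])) (array([253.54285714, 203.45714286]), array([277.5, 178. ]), 1590)
start ([225, 160, 8, 5, 27], [228.4, 162.0], array([  1.1, -80.3])) (array([253.51351351, 202.97297297]), array([276.5, 178. ]), 1592)
[ 0.58811038 -0.1443997   0.12536462]
[([207.5, 132.7], [205, 131, 7, 5, 19]), ([316.9, 139.7], [313, 135, 9, 11, 67]), ([252.6, 177.4], [250, 176, 6, 4, 13]), ([333.7, 204.5], [328, 199, 12, 12, 110])]
```

View pics/i.png

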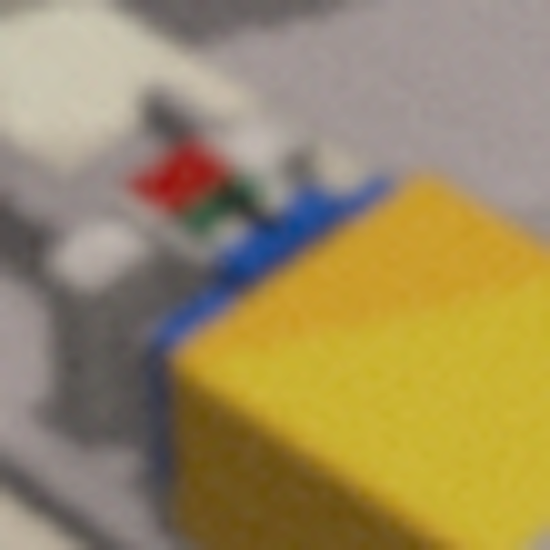

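```bash
python3 -c "
from cell import ctrl
print(ctrl.close_job())"
```

```text
the job is handed in; nothing more can be done
None
```

I handed the job in with the thickness lever on its green mark and the closed fingers still holding the trigger squeezed. The cheese is clamped against the stop, with the pad spring about 10 mm in (pointer mid-green). The cups, bottle and pan were not touched. The hand-in returned no verdict.

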